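# Stack the last two cells of a battery in the jig and push the end plate snug

## Robot

A 7-joint arm with a two-finger parallel gripper is mounted at the origin on a cart in front of the work surface, level with it; the furniture and walls round the work are solid. World frame = base frame: x ahead of the robot, y to its left, z up, the work surface at z = 0. Lengths are in m, angles in rad, forces in N, time in s.
With the tool pointing down it reaches from about 0.425 to 0.925 m from the base axis. Payload 6.8 kg.
Tool frame: the origin (TCP) lies midway between the tips of the shut fingers; the grasp point (between the pads) lies 19 mm behind it; z points along the fingers, y is the line along which they close (so a half turn about z gives the same grasp; the last joint's range is limited). The gripper opens to 85 mm and grips with 20 to 120 N. Pads are 22 mm wide; open, the fingers measure 114 mm over their backs; the gripper's body (76 mm by 85 mm) begins 54 mm behind the grasp point. The pads swing forward as they close: fully open they stand 13 mm farther back than shut.
Start: joints at [-1.221, 0.477, 0.022, 1.555, -0.011, 1.109, -0.083], TCP at [0.298, 0.606, 0.231] pointing down, gripper open.
Joint ranges: [-2.96, 2.96], [-0.34, 2.1], [-1.41, 1.46], [0.24, 2.44], [-1.37, 4.51], [0.17, 1.92], [-2.96, 2.96]. Speed limits (rad/s): [2.39, 2.39, 3.14, 3.14, 3.14, 3.14, 3.14].

## Interface

Orientations are given as a unit quaternion [w, x, y, z].
In Python, from station import * gives the robot as it stands. The module is installed in compiled form; this text tells all that it offers.
- The arm moves only by the shell command python3 -m jog 'ROWS' [OPENING] [FORCE]. ROWS is JSON, a list of rows, each an object of numbers: "x", "y", "z": the shift along the tool's x, y, z in m; "ax", "ay", "az": the turn, a rotation vector about the tool's x, y, z in rad. In form: [{"x": .., "y": .., "z": .., "ax": .., "ay": .., "az": ..}, ...]. A call has 1 to 12 rows; each row is the pose to reach, as a shift and turn from the pose commanded when the call began, along the tool's axes at that moment; what a row does not reach only later rows make up. A row lasts 1/10 s, in which the tool goes at most 50 mm and 8.59 degrees, less where a joint would pass 70% of its speed; a pose out of reach is approached as far as the arm can. A call with a gripper value outside its range is refused whole. OPENING is the opening, from 0 (shut) to 1 (fully open), set as the call begins (- or left out, the last holds). The fingers move at their own pace and stop on an object; FORCE is the grip in N (left out, the last holds). Time passes only in rows, so rows that repeat a pose let the fingers close. It gives the time, the measured TCP pose, the force, the opening and the grip force at its end, in the units of the state.
- get_obs(): the state, without advancing time (a new reading comes with each control period).
- read_camera(name): name is "side" or "top" or "wrist"; returns the picture (420x560x3 uint8, red, green, blue); there is no depth.
- camera_params(name): a dict with "K" (3x3 intrinsics, pixels), "origin" and "attitude" of the camera in the world. Camera axes: x right, y up, looking along -z (the intrinsics and any distortion apply to the point x, -y, -z); pixel columns grow to the right and rows downward; lengths in m; the calibration is good to about 2 mm. A picture is of the moment at which its call begins: read the wrist's pose just before it. camera_params takes no time and is no camera call; for the wrist camera it gives the pose at the moment of the call.
- hand_in(): hands the job in; it is judged then, once.
The state is a dict: "t": time; "q": joint angles; "joint_vel": joint speeds; "joint_torque": joint torques, N m; "eef_pos": TCP position; "tool_rot": TCP orientation; "contact_force": force on the tool from outside, world axes, zero at the start; "torque": the same for the moment, N m; "gripper_width": opening from 0.0 (shut) to 1.0 (fully open); "grasp_force": force on a finger pad.
Only numpy, scipy, OpenCV 4.12 (cv2) and the standard library are available. Lean on these libraries where they do the work, as an engineer would, in place of code of your own. Each camera call takes 0.05 s, during which the arm holds its last target. There are 200 camera calls.

## Task

Finish stacking the four-cell battery: stand the two loose blue cells in the jig beside the two already there, in one row between the fixed end plate and the yellow sliding end plate, turned so that the red terminals alternate from one side to the other all along the row. Make room with the sliding plate if you need it, set the cells down without dropping them, then push the sliding plate up until all four cells stand upright and tight against each other and the fixed plate, with no gaps. Do not let a cell fall over, and leave the tape, oil can and screwdriver where they are.

Things in the scene. Friction and masses are not known exactly. Their poses are not given: they have to be found in the camera images.
- jig: Aluminium cell-stacking jig fixed to the bench, 130 (x) x 272 (y) mm; origin under its centre at bench height, z up. The row of cells runs along its y. Two black guide strips at x = +-38 mm (inner faces), 22 mm high above the bed with flared tops (88 mm apart), keep the 70 mm wide cells in line. Two 10 mm guide rods at x = +-54, z = 42 mm. A 56 mm high bar closes the -y end (y = -121 to -135 mm).
- bed_fixed_end (a point): Point on the jig's bed at the foot of the fixed end plate's white inner face, mid-width: 120 mm towards +y and 16 mm above the jig's origin; axes as the jig's. Cells stand on the bed at this height and the row starts here and runs to -y. The fixed plate is 78 mm wide, its top 106 mm above the bed.
- end_plate (a joint): Slide of the yellow sliding end plate along the jig's y, in m. Clear length between the two plates' faces = 0.108 (four cells) + this value. Grows as the plate opens towards the jig's -y end (stop at 0.092), goes down to -0.04 if pushed on without cells; starts at -0.008 to 0.075. Slides with about 2 N of friction and stays where it is left.
- end_plate_pad (a point): Centre of the rubber thrust pad on the outer (-y) side of the yellow sliding plate, 90 mm above the jig's origin; axes as the jig's. The plate's inner face is 15 mm towards +y from here, its outer face 3 mm. Plate 72 mm wide, 12 mm thick, top edge 32 mm above this point. Ribs and bushings, only lower than 35 mm below this point, reach 10 mm beyond the pad.
- cell_1_mid (a point): Centre, 50 mm above the foot, of battery cell 1: blue upright box 70 (its x) x 27 (y) x 100 mm tall, 0.25 kg, terminals 9 mm high on top; x points from black to red terminal. Starts upright in the jig, 27 mm side along the row, red terminals of cells 1 and 2 on opposite sides, gaps up to 12 mm; either may be nearer the fixed plate.
- cell_1_red (a point): Top of the red collar of the red (+) terminal of cell 1: 22 mm towards the cell's +x from its centre line, 103 mm above its foot.
- cell_2_mid (a point): Centre, 50 mm above the foot, of battery cell 2: blue upright box 70 (its x) x 27 (y) x 100 mm tall, 0.25 kg, terminals 9 mm high on top; x points from black to red terminal. Starts upright in the jig, 27 mm side along the row, red terminals of cells 1 and 2 on opposite sides, gaps up to 12 mm; either may be nearer the fixed plate.
- cell_2_red (a point): Top of the red collar of the red (+) terminal of cell 2: 22 mm towards the cell's +x from its centre line, 103 mm above its foot.
- cell_3_mid (a point): Centre, 50 mm above the foot, of battery cell 3: blue upright box 70 (its x) x 27 (y) x 100 mm tall, 0.25 kg, terminals 9 mm high on top; x points from black to red terminal. Starts upright on the bench, any cell may go in either free place. Grip the broad faces near the top; it tips if pushed high up.
- cell_3_red (a point): Top of the red collar of the red (+) terminal of cell 3: 22 mm towards the cell's +x from its centre line, 103 mm above its foot.
- cell_4_mid (a point): Centre, 50 mm above the foot, of battery cell 4: blue upright box 70 (its x) x 27 (y) x 100 mm tall, 0.25 kg, terminals 9 mm high on top; x points from black to red terminal. Starts upright on the bench, any cell may go in either free place. Grip the broad faces near the top; it tips if pushed high up.
- cell_4_red (a point): Top of the red collar of the red (+) terminal of cell 4: 22 mm towards the cell's +x from its centre line, 103 mm above its foot.
- vice: Obstacle: big red bench vice, fixed to the right of the work, never moves: about 590 mm long (x from 290 mm nearer the robot than its origin to 300 mm beyond), reaching 120 mm to the left of its origin (base flange) or 100 mm (jaws), top 272 mm above the bench.
- masking_tape: Bystander: roll of masking tape lying flat, 80 mm across, 24 mm high; origin under its centre.
- oil_can: Bystander: red oil can, 64 mm across, 177 mm high with its spout; origin under its centre.
- screwdriver: Bystander: red screwdriver lying along its y, 182 x 34 x 28 mm at the front of the bench; origin under its centre.

How it is judged:
At the end, for the whole second after the job is handed in: All four cells upright (within 3 degrees) on the bed between the guide strips in one row from the fixed plate, each within 4 mm of its place in a gapless row, red terminals on alternate sides from cell to cell, and the sliding plate against the last cell with at most 2.5 mm slack in the whole row (value of joint end_plate between -0.004 and 0.0025 m and ((((y of cell_1_mid in the frame of jig between 0.1025 and 0.1105 m and x of cell_1_red in the frame of jig below -0.015 m) or (y of cell_1_mid in the frame of jig between 0.0755 and 0.0835 m and x of cell_1_red in the frame of jig above 0.015 m) or (y of cell_1_mid in the frame of jig between 0.0485 and 0.0565 m and x of cell_1_red in the frame of jig below -0.015 m) or (y of cell_1_mid in the frame of jig between 0.0215 and 0.0295 m and x of cell_1_red in the frame of jig above 0.015 m)) and ((y of cell_2_mid in the frame of jig between 0.1025 and 0.1105 m and x of cell_2_red in the frame of jig below -0.015 m) or (y of cell_2_mid in the frame of jig between 0.0755 and 0.0835 m and x of cell_2_red in the frame of jig above 0.015 m) or (y of cell_2_mid in the frame of jig between 0.0485 and 0.0565 m and x of cell_2_red in the frame of jig below -0.015 m) or (y of cell_2_mid in the frame of jig between 0.0215 and 0.0295 m and x of cell_2_red in the frame of jig above 0.015 m)) and ((y of cell_3_mid in the frame of jig between 0.1025 and 0.1105 m and x of cell_3_red in the frame of jig below -0.015 m) or (y of cell_3_mid in the frame of jig between 0.0755 and 0.0835 m and x of cell_3_red in the frame of jig above 0.015 m) or (y of cell_3_mid in the frame of jig between 0.0485 and 0.0565 m and x of cell_3_red in the frame of jig below -0.015 m) or (y of cell_3_mid in the frame of jig between 0.0215 and 0.0295 m and x of cell_3_red in the frame of jig above 0.015 m)) and ((y of cell_4_mid in the frame of jig between 0.1025 and 0.1105 m and x of cell_4_red in the frame of jig below -0.015 m) or (y of cell_4_mid in the frame of jig between 0.0755 and 0.0835 m and x of cell_4_red in the frame of jig above 0.015 m) or (y of cell_4_mid in the frame of jig between 0.0485 and 0.0565 m and x of cell_4_red in the frame of jig below -0.015 m) or (y of cell_4_mid in the frame of jig between 0.0215 and 0.0295 m and x of cell_4_red in the frame of jig above 0.015 m))) or (((y of cell_1_mid in the frame of jig between 0.1025 and 0.1105 m and x of cell_1_red in the frame of jig above 0.015 m) or (y of cell_1_mid in the frame of jig between 0.0755 and 0.0835 m and x of cell_1_red in the frame of jig below -0.015 m) or (y of cell_1_mid in the frame of jig between 0.0485 and 0.0565 m and x of cell_1_red in the frame of jig above 0.015 m) or (y of cell_1_mid in the frame of jig between 0.0215 and 0.0295 m and x of cell_1_red in the frame of jig below -0.015 m)) and ((y of cell_2_mid in the frame of jig between 0.1025 and 0.1105 m and x of cell_2_red in the frame of jig above 0.015 m) or (y of cell_2_mid in the frame of jig between 0.0755 and 0.0835 m and x of cell_2_red in the frame of jig below -0.015 m) or (y of cell_2_mid in the frame of jig between 0.0485 and 0.0565 m and x of cell_2_red in the frame of jig above 0.015 m) or (y of cell_2_mid in the frame of jig between 0.0215 and 0.0295 m and x of cell_2_red in the frame of jig below -0.015 m)) and ((y of cell_3_mid in the frame of jig between 0.1025 and 0.1105 m and x of cell_3_red in the frame of jig above 0.015 m) or (y of cell_3_mid in the frame of jig between 0.0755 and 0.0835 m and x of cell_3_red in the frame of jig below -0.015 m) or (y of cell_3_mid in the frame of jig between 0.0485 and 0.0565 m and x of cell_3_red in the frame of jig above 0.015 m) or (y of cell_3_mid in the frame of jig between 0.0215 and 0.0295 m and x of cell_3_red in the frame of jig below -0.015 m)) and ((y of cell_4_mid in the frame of jig between 0.1025 and 0.1105 m and x of cell_4_red in the frame of jig above 0.015 m) or (y of cell_4_mid in the frame of jig between 0.0755 and 0.0835 m and x of cell_4_red in the frame of jig below -0.015 m) or (y of cell_4_mid in the frame of jig between 0.0485 and 0.0565 m and x of cell_4_red in the frame of jig above 0.015 m) or (y of cell_4_mid in the frame of jig between 0.0215 and 0.0295 m and x of cell_4_red in the frame of jig below -0.015 m)))) and angle between each of cell_1_mid, cell_2_mid, cell_3_mid, cell_4_mid's own z axis and vertical below 0.05 rad and z of cell_1_mid in the frame of jig between 0.063 and 0.069 m and z of cell_2_mid in the frame of jig between 0.063 and 0.069 m and z of cell_3_mid in the frame of jig between 0.063 and 0.069 m and z of cell_4_mid in the frame of jig between 0.063 and 0.069 m); the robot touches nothing.
It fails at once if a cell falls over (angle between any of cell_1_mid, cell_2_mid, cell_3_mid, cell_4_mid's own z axis and vertical above 0.6 rad).
It fails at once if a cell is dropped (moves faster than 0.5 m/s out of the fingers, a fall of some 13 mm) ((linear speed of cell_1 above 0.5 m/s and contact force between the fingers and cell_1 below 0.2 N) or (linear speed of cell_2 above 0.5 m/s and contact force between the fingers and cell_2 below 0.2 N) or (linear speed of cell_3 above 0.5 m/s and contact force between the fingers and cell_3 below 0.2 N) or (linear speed of cell_4 above 0.5 m/s and contact force between the fingers and cell_4 below 0.2 N)).
It fails at once if the tape, oil can or screwdriver is shifted more than 15 mm (distance of any of masking_tape, oil_can, screwdriver from where it was at the start of the episode above 0.015 m).
It also fails if it takes over 72 s, if anything falls off the work surface, if the arm or the gripper's body presses on something with over 40 N, if the wrist force passes 120 N, or if a joint passes its speed limit or range.

## Working session

There is one attempt and no reset: what is moved stays moved. The work goes in short steps, Python scripts to look and compute and a shell command to move; the robot and the scene stay as the last step left them, time stands still between calls to the robot, and variables do not carry over. Pictures are saved under pics/ and viewed, at most 10 in all, crops included, and the job is handed in when it is done.

```bash
mkdir -p pics; python3 - <<'E'
from station import *
import cv2
o=get_obs();print(o)
for n in("top","side"):
    p=camera_params(n);print(n,p)
    cv2.imwrite(f"pics/{n}0.png",read_camera(n)[...,::-1])
E
```

```text
{'t': 0.0, 'q': array([-1.22111539,  0.47781615,  0.02233778,  1.55647682, -0.01152263,
        1.10929255, -0.08312567]), 'joint_vel': array([-2.80275121e-04,  7.53811290e-04, -8.82063730e-04,  1.48351803e-03,
       -4.44474407e-04,  7.39840778e-05,  1.30110850e-03]), 'joint_torque': array([-1.13648020e-03, -5.96439207e+01,  1.60761941e+00, -2.81197107e+01,
        1.25017544e-02,  9.41935752e-03, -3.76544747e-06]), 'eef_pos': array([0.29806195, 0.60495194, 0.23030421]), 'tool_rot': array([-1.53427287e-04,  2.26903153e-01,  9.73916880e-01, -9.19782444e-04]), 'contact_force': array([ 0.63566023, -0.11735167,  0.16888503]), 'torque': array([-0.02722328,  0.01625095,  0.04135958]), 'grasp_force': 0.0, 'gripper_width': 1.0005138351120564}
top {'K': array([[407.80630793,   0.        , 280.79632831],
       [  0.        , 407.80630793, 211.25512601],
       [  0.        ,   0.        ,   1.        ]]), 'origin': array([ 0.47408633, -0.02571228,  1.11768142]), 'attitude': array([ 0.71679549,  0.0265415 , -0.02609519, -0.69628932])}
side {'K': array([[495.3151459 ,   0.        , 275.47661995],
       [  0.        , 495.3151459 , 206.10841621],
       [  0.        ,   0.        ,   1.        ]]), 'origin': array([1.0387954 , 0.33505579, 0.84492619]), 'attitude': array([0.43133143, 0.15056817, 0.29685301, 0.83854679])}
```

View pics/top0.png

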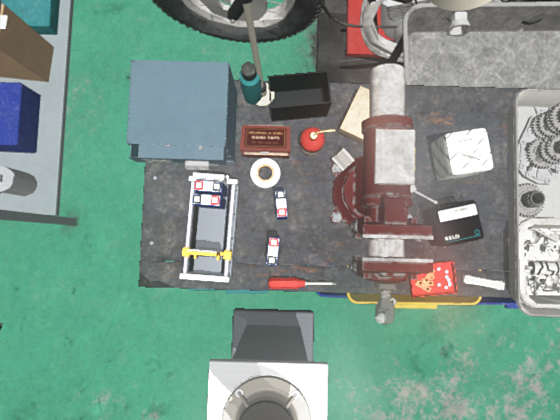

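View pics/side0.png

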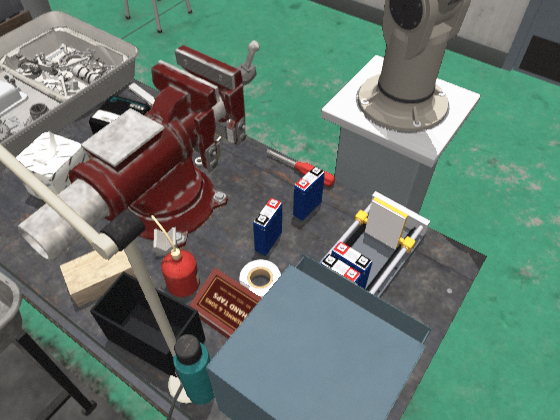

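The top view shows the jig at about (207,230), with its row running up the picture. Two cells stand at (207,193), the yellow plate is at (207,253), and the loose cells are at (281,204) and (273,249). I'll zoom in next.

```bash
python3 - <<'E'
import cv2,numpy as np
a=cv2.imread("pics/top0.png")[160:300,160:345]
b=cv2.imread("pics/side0.png")[155:300,245:435]
f=lambda i:cv2.resize(i,(800,600),interpolation=cv2.INTER_CUBIC)
a=cv2.resize(a,None,fx=4,fy=4,interpolation=cv2.INTER_CUBIC);b=cv2.resize(b,None,fx=4,fy=4,interpolation=cv2.INTER_CUBIC)
cv2.imwrite("pics/tc.png",a);cv2.imwrite("pics/sc.png",b)
E
```

```text
(no output)
```

View pics/tc.png

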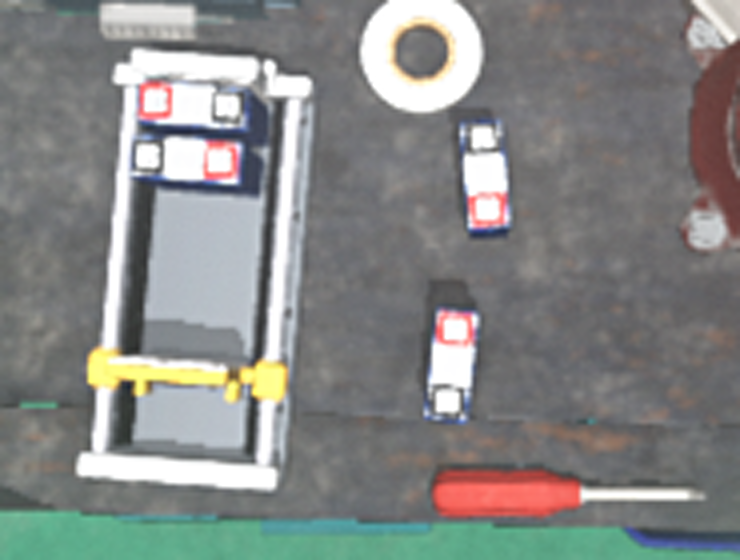

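View pics/sc.png

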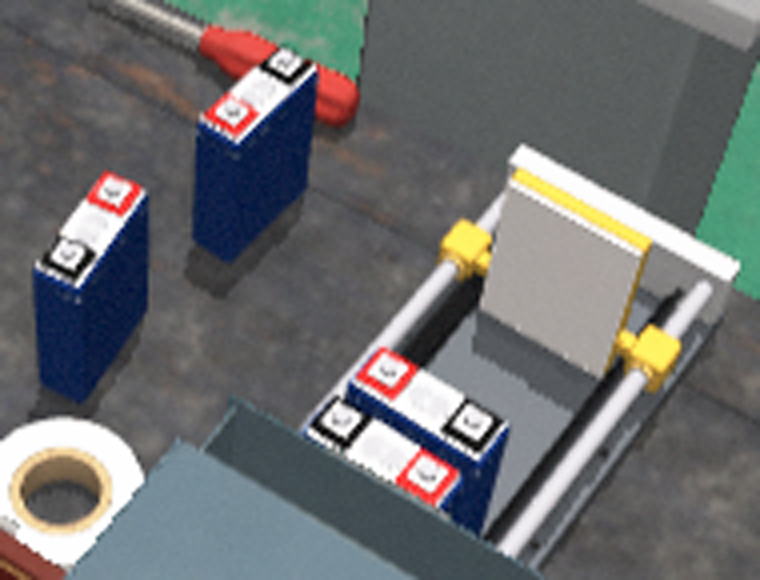

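The zoomed views show row order from the fixed end: the first cell has red at picture left, the second has red at picture right. So the third needs red left (+y world) and the fourth red right. Next I'll turn these pixels into positions.

```bash
cat > h.py <<'E'
from station import *
import numpy as np, cv2
from scipy.spatial.transform import Rotation as R
def ray(cam,u,v):
    K=cam["K"];w=cam["attitude"];M=R.from_quat(np.r_[w[1:],w[0]]).as_matrix()
    d=np.linalg.inv(K)@[u,v,1];return cam["origin"],M@(d*[1,-1,-1])
def plane(cam,u,v,z):
    o,d=ray(cam,u,v);return o+d*(z-o[2])/d[2]
def tri(r1,r2):
    (o1,d1),(o2,d2)=r1,r2
    s=np.linalg.lstsq(np.c_[d1,-d2],o2-o1,rcond=None)[0]
    a,b=o1+s[0]*d1,o2+s[1]*d2;return (a+b)/2,np.linalg.norm(a-b)
E
python3 - <<'E'
from h import *
np.set_printoptions(precision=4,suppress=True)
T=camera_params("top");S=camera_params("side")
t=lambda p:(p[0]/4+160-.375,p[1]/4+160-.375)
s=lambda p:(p[0]/4+245-.375,p[1]/4+155-.375)
C={"A":((155,101),(227,106),(428,472),(341,420),.119),"B":((219,160),(147,155),(387,371),(474,420),.119),
"P":((487,209),(483,137),(114,191),(69,255),.103),"Q":((455,328),(447,402),(234,115),(287,64),.103)}
for k,(r,b,sr,sb,z) in C.items():
    pr,pb=plane(T,*t(r),z),plane(T,*t(b),z)
    d=pr-pb
    print(k,"c",(pr+pb)[:2]/2,"len",np.linalg.norm(d),"yaw",np.degrees(np.arctan2(d[1],d[0])),
     "tri",tri(ray(T,*t(r)),ray(S,*s(sr))),tri(ray(T,*t(b)),ray(S,*s(sb))), "side",((plane(S,*s(sr),z)+plane(S,*s(sb),z))/2)[:2])
for n,p,z in [("bar",(178,471),.056),("rodL1",(130,100),.042),("rodL2",(102,445),.042),("rodR1",(292,100),.042),("rodR2",(267,445),.042),("fixL",(137,78),.122),("fixR",(250,84),.122),("slL",(110,358),.122),("slR",(228,369),.122),("bench",(421,52),.024)]:
    print(n,plane(T,*t(p),z)[:2])
for n,p,z in [("slL",(647,240),.122),("slR",(510,178),.122),("barL",(738,265),.056),("barR",(522,148),.056)]: print("side",n,plane(S,*s(p),z)[:2])
E
```

```text
A c [0.607  0.1589] len 0.044554777973993834 yaw 87.66649597196037 tri (array([0.6077, 0.1815, 0.1192]), np.float64(0.0007208475719130877)) (array([0.606 , 0.1372, 0.1177]), np.float64(0.0008456393680023334)) side [0.607  0.1598]
B c [0.5734 0.1624] len 0.04444486323670701 yaw -92.32441248488607 tri (array([0.5725, 0.1406, 0.118 ]), np.float64(0.0004058211136991595)) (array([0.574 , 0.1847, 0.12  ]), np.float64(0.0006699303416366724)) side [0.5731 0.1629]
P c [ 0.5708 -0.0236] len 0.045243276061022006 yaw -175.17278836390733 tri (array([ 0.5483, -0.0254,  0.1017]), np.float64(8.66558773284374e-05)) (array([ 0.5929, -0.0208,  0.1017]), np.float64(0.0021362862831758255)) side [ 0.5711 -0.022 ]
Q c [ 0.4508 -0.006 ] len 0.04588349382860583 yaw -4.448569323872173 tri (array([ 0.4731, -0.0068,  0.1003]), np.float64(0.002161126982880951)) (array([ 0.4276, -0.0037,  0.0998]), np.float64(0.0009354294042840559)) side [ 0.4523 -0.0033]
bar [0.3766 0.1688]
rodL1 [0.6184 0.2138]
rodL2 [0.3907 0.2218]
rodR1 [0.6215 0.1062]
rodR2 [0.3938 0.1139]
fixL [0.6214 0.1923]
fixR [0.6197 0.1226]
slL [0.4494 0.201 ]
slR [0.4449 0.129 ]
bench [0.6593 0.0223]
side slL [0.4426 0.202 ]
side slR [0.4464 0.1326]
side barL [0.3762 0.2339]
side barR [0.3706 0.1094]
```

```bash
cat >> h.py <<'E'
def psi():
    w=get_obs()["tool_rot"];M=R.from_quat(np.r_[w[1:],w[0]]).as_matrix();return M
def go(x,y,z,yaw):
    """print tool-axis shift and turn to reach world xyz with tool y at yaw deg, pointing down"""
    M=psi();p=get_obs()["eef_pos"];d=M.T@(np.array([x,y,z])-p)
    a=np.radians(yaw);G=np.c_[[-np.sin(a),np.cos(a),0],[np.cos(a),np.sin(a),0],[0,0,-1]]
    r=R.from_matrix(M.T@G).as_rotvec()
    print("xyz",np.round(d,4),"rot",np.round(r,4),"n>=",np.linalg.norm(d)/.05,np.linalg.norm(r)/.15)
E
python3 -c "
from h import *
go(.50,.165,.25,88)"
```

```text
xyz [-0.3756 -0.3055 -0.019 ] rot [-1.600e-03 -2.000e-04 -4.229e-01] n>= 9.690325479298908 2.8193135501214814
```

```bash
python3 -m jog '[{"x":-0.3756,"y":-0.3055,"z":-0.019,"az":-0.423},{"x":-0.3756,"y":-0.3055,"z":-0.019,"az":-0.423},{"x":-0.3756,"y":-0.3055,"z":-0.019,"az":-0.423},{"x":-0.3756,"y":-0.3055,"z":-0.019,"az":-0.423},{"x":-0.3756,"y":-0.3055,"z":-0.019,"az":-0.423},{"x":-0.3756,"y":-0.3055,"z":-0.019,"az":-0.423},{"x":-0.3756,"y":-0.3055,"z":-0.019,"az":-0.423},{"x":-0.3756,"y":-0.3055,"z":-0.019,"az":-0.423},{"x":-0.3756,"y":-0.3055,"z":-0.019,"az":-0.423},{"x":-0.3756,"y":-0.3055,"z":-0.019,"az":-0.423},{"x":-0.3756,"y":-0.3055,"z":-0.019,"az":-0.423},{"x":-0.3756,"y":-0.3055,"z":-0.019,"az":-0.423}]' 0
python3 - <<'E'
from h import *
go(.50,.165,.25,88);p=camera_params("wrist");print(p)
cv2.imwrite("pics/w1.png",read_camera("wrist")[...,::-1])
E
```

```text
xyz [-0.3756 -0.3055 -0.019 ] rot [-1.600e-03 -2.000e-04 -4.229e-01] n>= 9.690325479298908 2.8193135501214814
{'K': array([[357.75563971,   0.        , 285.37154686],
       [  0.        , 357.75563971, 209.35967023],
       [  0.        ,   0.        ,   1.        ]]), 'origin': array([0.23743885, 0.63502087, 0.37299985]), 'attitude': array([ 0.84131012, -0.1157862 , -0.07088891,  0.52322615])}validation failed for argument at $[0]...
```

View pics/w1.png

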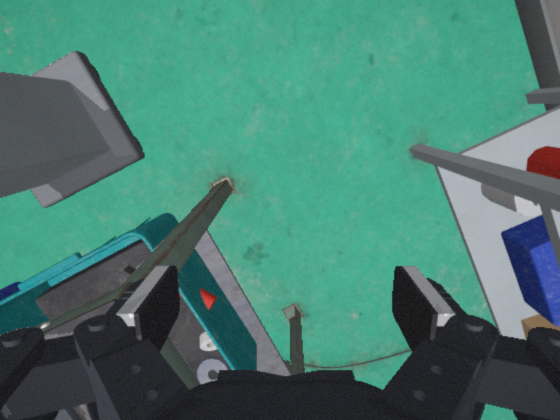

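The picture only shows the floor and the open fingers, because the move was refused. I'll retry with all six keys.

```bash
python3 -m jog '[{"x":-0.3756,"y":-0.3055,"z":-0.019,"ax":0,"ay":0,"az":-0.423},{"x":-0.3756,"y":-0.3055,"z":-0.019,"ax":0,"ay":0,"az":-0.423}]' 0; python3 -m jog '[{"x":-0.08,"y":-0.06,"z":-0.01,"ax":0,"ay":0,"az":-0.1}]' 0;python3 -c "
from h import *
go(.50,.165,.25,88)"
```

```text
t: 0.35
eef_pos: [0.3391, 0.5145, 0.2344]
tool_rot: [-0.0, 0.074, 0.997, -0.0]
contact_force: [1.0, -0.3, 0.7]
gripper_width: 0.692
grasp_force: 0.0
t: 0.45
eef_pos: [0.3733, 0.4768, 0.2395]
tool_rot: [-0.001, 0.025, 1.0, -0.001]
contact_force: [0.9, 0.1, 0.1]
gripper_width: 0.516
grasp_force: 0.0
xyz [-0.142  -0.3052 -0.0101] rot [-0.002  -0.0017 -0.0147] n>= 6.735513259087266 0.09979253756417698
```

```bash
python3 -m jog '[{"x":-0.142,"y":-0.305,"z":-0.01,"ax":0,"ay":0,"az":0},{"x":-0.142,"y":-0.305,"z":-0.01,"ax":0,"ay":0,"az":0},{"x":-0.142,"y":-0.305,"z":-0.01,"ax":0,"ay":0,"az":0},{"x":-0.142,"y":-0.305,"z":-0.01,"ax":0,"ay":0,"az":0},{"x":-0.142,"y":-0.305,"z":-0.01,"ax":0,"ay":0,"az":0},{"x":-0.142,"y":-0.305,"z":-0.01,"ax":0,"ay":0,"az":0},{"x":-0.142,"y":-0.305,"z":-0.01,"ax":0,"ay":0,"az":0},{"x":-0.142,"y":-0.305,"z":-0.01,"ax":0,"ay":0,"az":0},{"x":-0.142,"y":-0.305,"z":-0.01,"ax":0,"ay":0,"az":0},{"x":-0.142,"y":-0.305,"z":-0.01,"ax":0,"ay":0,"az":0}]' 0;python3 - <<'E'
from h import *
go(.50,.165,.25,88);go(.5,.165,.095,88)
cv2.imwrite("pics/w2.png",read_camera("wrist")[...,::-1])
E
```

```text
t: 1.45
eef_pos: [0.4982, 0.1676, 0.25]
tool_rot: [-0.0, 0.028, 1.0, 0.0]
contact_force: [0.5, 0.7, -0.2]
gripper_width: -0.003
grasp_force: 0.0
xyz [-0.002  -0.0025 -0.    ] rot [ 0.0004 -0.0006 -0.021 ] n>= 0.06373002622103661 0.14024334551796142
xyz [-0.0021 -0.0026  0.155 ] rot [ 0.0004 -0.0006 -0.021 ] n>= 3.1004098193051988 0.14024334551796142
```

View pics/w2.png

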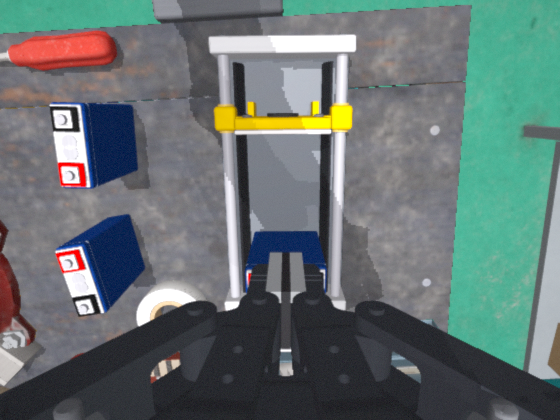

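The wrist view is clear: the plate's inner top edge is at row 132 and the end bar at (283,44). Q's terminals are at (64,119) and (72,174), P's at (70,262) and (87,305). I'll cross-check these, descend, and pull the plate open.

```bash
python3 - <<'E'
from h import *
W=camera_params("wrist")
for n,u,v,z in [("Qb",64,119,.103),("Qr",72,174,.103),("Pr",70,262,.103),("Pb",87,305,.103),("plate",288,133,.122),("bar",283,44,.056),("rL",224,60,.042),("rR",343,60,.042),("rL",235,270,.042),("rR",338,270,.042)]: print(n,np.round(plane(W,u,v,z),4))
E
python3 -m jog '[{"x":-0.002,"y":-0.0025,"z":0.04,"ax":0,"ay":0,"az":0},{"x":-0.002,"y":-0.0025,"z":0.08,"ax":0,"ay":0,"az":0},{"x":-0.002,"y":-0.0025,"z":0.12,"ax":0,"ay":0,"az":0},{"x":-0.002,"y":-0.0025,"z":0.155,"ax":0,"ay":0,"az":0},{"x":-0.002,"y":-0.0025,"z":0.155,"ax":0,"ay":0,"az":0},{"x":0.018,"y":-0.0025,"z":0.155,"ax":0,"ay":0,"az":0},{"x":0.038,"y":-0.002,"z":0.155,"ax":0,"ay":0,"az":0},{"x":0.048,"y":-0.001,"z":0.155,"ax":0,"ay":0,"az":0},{"x":0.055,"y":-0.0005,"z":0.155,"ax":0,"ay":0,"az":0},{"x":0.060,"y":-0.0005,"z":0.155,"ax":0,"ay":0,"az":0},{"x":0.060,"y":-0.0005,"z":0.155,"ax":0,"ay":0,"az":0}]'
```

```text
Qb [ 0.4278 -0.0026  0.103 ]
Qr [ 0.4714 -0.0057  0.103 ]
Pr [ 0.5483 -0.0243  0.103 ]
Pb [ 0.591 -0.018  0.103]
plate [0.4472 0.1723 0.122 ]
bar [0.3757 0.1723 0.056 ]
rL [0.3838 0.1179 0.042 ]
rR [0.3898 0.2262 0.042 ]
rL [0.5921 0.1084 0.042 ]
rR [0.5982 0.2182 0.042 ]
t: 2.6
eef_pos: [0.439, 0.1699, 0.0959]
tool_rot: [0.0, 0.029, 1.0, 0.0]
contact_force: [0.2, -0.1, -0.4]
gripper_width: -0.003
grasp_force: 0.1
```

```bash
cat >> h.py <<'E'
def yel(im):
    h=cv2.cvtColor(im,cv2.COLOR_RGB2HSV);m=cv2.inRange(h,(20,140,120),(35,255,255));m[:230]=0;m[290:]=0;m[:,:175]=0;m[:,240:]=0
    n=np.argwhere(m);return n.mean(0)[::-1],len(n)
E
python3 - <<'E'
from h import *
T=camera_params("top");a=cv2.imread("pics/top0.png")[...,::-1].copy();b=read_camera("top")
for i in(a,b):
    c,n=yel(i);print(c,n,plane(T,*c,.08)[:2])
E
```

```text
[212.83673469 254.08163265] 49 [0.43780416 0.14488772]
[221.5483871 262.4516129] 93 [0.41740753 0.12200616]
```

```bash
python3 -m jog '[{"x":-0.005,"y":0,"z":-0.03,"ax":0,"ay":0,"az":0},{"x":-0.005,"y":0,"z":-0.07,"ax":0,"ay":0,"az":0},{"x":-0.005,"y":0,"z":-0.11,"ax":0,"ay":0,"az":0},{"x":-0.005,"y":0,"z":-0.11,"ax":0,"ay":0,"az":0}]' 0.8
python3 -c "
from h import *
go(.5705,-.0225,.20,95.8)"
```

```text
t: 3.05
eef_pos: [0.4469, 0.1704, 0.21]
tool_rot: [0.004, 0.029, 1.0, 0.002]
contact_force: [-0.2, 0.9, 0.2]
gripper_width: 0.676
grasp_force: 0.0
xyz [-0.1346 -0.1854  0.0101] rot [ 0.0044  0.0075 -0.1596] n>= 4.585771396579279 1.0656316751709058
```

```bash
python3 -m jog '[{"x":-0.1346,"y":-0.1854,"z":0.008,"ax":0,"ay":0,"az":-0.16},{"x":-0.1346,"y":-0.1854,"z":0.008,"ax":0,"ay":0,"az":-0.16},{"x":-0.1346,"y":-0.1854,"z":0.008,"ax":0,"ay":0,"az":-0.16},{"x":-0.1346,"y":-0.1854,"z":0.008,"ax":0,"ay":0,"az":-0.16},{"x":-0.1346,"y":-0.1854,"z":0.008,"ax":0,"ay":0,"az":-0.16},{"x":-0.1346,"y":-0.1854,"z":0.008,"ax":0,"ay":0,"az":-0.16},{"x":-0.1346,"y":-0.1854,"z":0.008,"ax":0,"ay":0,"az":-0.16},{"x":-0.1346,"y":-0.1854,"z":0.008,"ax":0,"ay":0,"az":-0.16},{"x":-0.1346,"y":-0.1854,"z":0.008,"ax":0,"ay":0,"az":-0.16}]'
python3 - <<'E'
from h import *
go(.5705,-.0225,.057,95.8)
W=camera_params("wrist");im=read_camera("wrist");T=camera_params("top")
cv2.imwrite("pics/w3.png",im[...,::-1])
h=cv2.cvtColor(im,cv2.COLOR_RGB2HSV);m=cv2.inRange(h,(0,140,120),(8,255,255))|cv2.inRange(h,(172,140,120),(180,255,255))
n,l,s,c=cv2.connectedComponentsWithStats(m)
for i in range(1,n):
    if s[i,4]>40: print(s[i],c[i],plane(W,*c[i],.103))
E
```

```text
t: 3.95
eef_pos: [0.5669, -0.0223, 0.1969]
tool_rot: [-0.0, -0.052, 0.999, 0.0]
contact_force: [0.2, -0.7, -0.2]
gripper_width: 0.798
grasp_force: 0.0
xyz [-0.0036 -0.0007  0.1399] rot [ 0.0008 -0.0007  0.0033] n>= 2.7998751837724187 0.023269643417406227
[309  48  37  39 536] [326.47201493  67.20149254] [ 0.47174422 -0.00701981  0.103     ]
[ 48 100  29  20 223] [ 61.35874439 109.82511211] [ 0.5144475  -0.17154541  0.103     ]
[  0 134  28  13 252] [ 11.74206349 140.17857143] [ 0.53707145 -0.20486658  0.103     ]
[ 97 138   8  14  46] [101.26086957 143.17391304] [ 0.53296255 -0.1469736   0.103     ]
[ 61 150  14  19  64] [ 67.1875  160.46875] [ 0.54668748 -0.16974604  0.103     ]
[  41  167   41  118 2422] [ 60.86416185 228.00082576] [ 0.59470529 -0.17688143  0.103     ]
[271 171  30  28 368] [285.10869565 183.00543478] [ 0.54680661 -0.02489833  0.103     ]
[511 233  39  32 414] [526.98792271 246.84299517] [0.57472403 0.14999766 0.103     ]
[554 300   6  16  57] [557.31578947 308.85964912] [0.62053433 0.1864678  0.103     ]
[187 342  29  41 658] [201.20668693 362.02279635] [ 0.69461917 -0.0751798   0.103     ]
[ 249  345  132   25 1138] [317.2741652  356.69683656] [0.68043717 0.01410348 0.103     ]
```

View pics/w3.png

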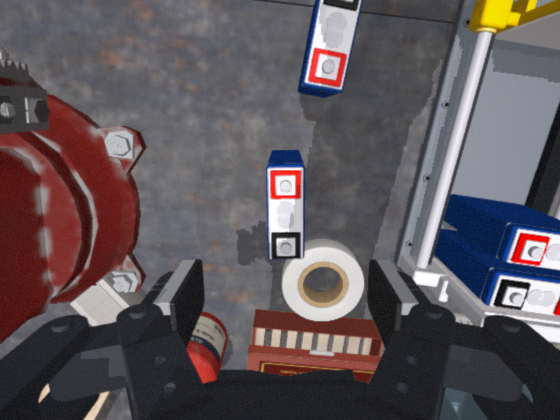

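P's red terminal is at (285,183) and its black at (286,245). It is centred between the fingers and lined up with them, so I'll descend and grip.

```bash
python3 -m jog '[{"x":-0.002,"y":0,"z":0.04,"ax":0,"ay":0,"az":0},{"x":-0.002,"y":0,"z":0.08,"ax":0,"ay":0,"az":0},{"x":-0.002,"y":0,"z":0.11,"ax":0,"ay":0,"az":0},{"x":-0.002,"y":0,"z":0.13,"ax":0,"ay":0,"az":0},{"x":-0.002,"y":0,"z":0.137,"ax":0,"ay":0,"az":0},{"x":-0.002,"y":0,"z":0.137,"ax":0,"ay":0,"az":0}]'
python3 -m jog '[{"x":0,"y":0,"z":0,"ax":0,"ay":0,"az":0},{"x":0,"y":0,"z":0,"ax":0,"ay":0,"az":0},{"x":0,"y":0,"z":0,"ax":0,"ay":0,"az":0},{"x":0,"y":0,"z":0,"ax":0,"ay":0,"az":0},{"x":0,"y":0,"z":0,"ax":0,"ay":0,"az":0},{"x":0,"y":0,"z":0,"ax":0,"ay":0,"az":0},{"x":0,"y":0,"z":0,"ax":0,"ay":0,"az":0}]' 0.15 40
python3 -m jog '[{"x":0,"y":0,"z":-0.02,"ax":0,"ay":0,"az":0},{"x":0,"y":0,"z":-0.05,"ax":0,"ay":0,"az":0},{"x":0,"y":0,"z":-0.09,"ax":0,"ay":0,"az":0},{"x":0,"y":0,"z":-0.13,"ax":0,"ay":0,"az":0},{"x":0,"y":0,"z":-0.13,"ax":0,"ay":0,"az":0},{"x":0,"y":0,"z":-0.13,"ax":0,"ay":0,"az":0}]'
python3 -c "
from h import *
go(.521,.1645,.19,-2.2)"
```

```text
t: 4.6
eef_pos: [0.5689, -0.0231, 0.0597]
tool_rot: [-0.001, -0.052, 0.999, 0.0]
contact_force: [0.7, 0.5, 1.0]
gripper_width: 0.8
grasp_force: 0.0
t: 5.3
eef_pos: [0.5704, -0.0233, 0.0614]
tool_rot: [0.001, -0.051, 0.999, 0.0]
contact_force: [-0.7, 1.4, 7.3]
gripper_width: 0.311
grasp_force: 40.7
t: 5.9
eef_pos: [0.5695, -0.0238, 0.1908]
tool_rot: [0.001, -0.051, 0.999, 0.0]
contact_force: [-0.6, -1.1, -3.0]
gripper_width: 0.311
grasp_force: 40.0
xyz [0.0291 0.1922 0.0008] rot [1.4000e-03 9.0000e-04 1.7113e+00] n>= 3.8881986887654523 11.408780710095332
```

```bash
python3 -m jog '[{"x":0.004,"y":0.02,"z":-0.04,"ax":0,"ay":0,"az":0.15},{"x":0.008,"y":0.04,"z":-0.04,"ax":0,"ay":0,"az":0.3},{"x":0.012,"y":0.06,"z":-0.04,"ax":0,"ay":0,"az":0.45},{"x":0.016,"y":0.08,"z":-0.04,"ax":0,"ay":0,"az":0.6},{"x":0.02,"y":0.1,"z":-0.04,"ax":0,"ay":0,"az":0.75},{"x":0.024,"y":0.12,"z":-0.04,"ax":0,"ay":0,"az":0.9},{"x":0.026,"y":0.14,"z":-0.04,"ax":0,"ay":0,"az":1.05},{"x":0.028,"y":0.16,"z":-0.04,"ax":0,"ay":0,"az":1.2},{"x":0.028,"y":0.175,"z":-0.04,"ax":0,"ay":0,"az":1.35},{"x":0.028,"y":0.185,"z":-0.04,"ax":0,"ay":0,"az":1.5},{"x":0.028,"y":0.192,"z":-0.04,"ax":0,"ay":0,"az":1.65},{"x":0.028,"y":0.192,"z":-0.04,"ax":0,"ay":0,"az":1.711}]'
python3 -m jog '[{"x":0,"y":0,"z":0,"ax":0,"ay":0,"az":0},{"x":0,"y":0,"z":0,"ax":0,"ay":0,"az":0}]'
python3 - <<'E'
from h import *
go(.522,.1645,.078,-2.2)
W=camera_params("wrist");im=read_camera("wrist");T=camera_params("top");im2=read_camera("top")
cv2.imwrite("pics/w4.png",im[...,::-1]);cv2.imwrite("pics/t4.png",im2[...,::-1])
E
```

```text
t: 7.1
eef_pos: [0.5203, 0.1655, 0.2279]
tool_rot: [-0.001, 0.721, 0.693, -0.002]
contact_force: [-0.3, -0.5, -3.2]
gripper_width: 0.315
grasp_force: 41.3
t: 7.3
eef_pos: [0.5212, 0.164, 0.2288]
tool_rot: [-0.0, 0.72, 0.694, -0.001]
contact_force: [-0.5, -0.2, -2.4]
gripper_width: 0.311
grasp_force: 41.3
xyz [0.0008 0.0011 0.1508] rot [-0.0022  0.0015  0.0021] n>= 3.016716658042014 0.02265487515135428
```

View pics/w4.png

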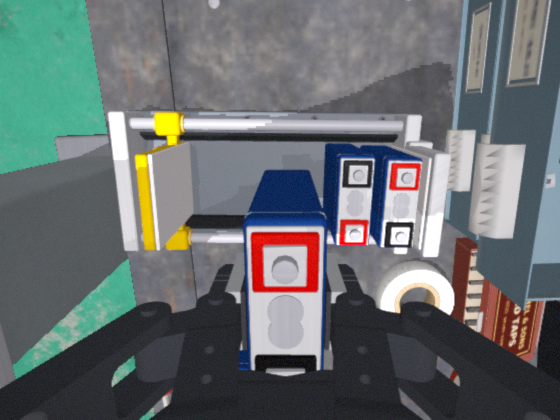

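The held cell's red is on the +y side and B's red is on the −y side, so the alternation is right. Next I'll check the held cell against B and the guides.

```bash
python3 - <<'E'
from h import *
W=camera_params("wrist")
for n,u,v,z in [("Bb",357,173,.119),("Br",354,233,.119),("Ar",405,176,.119),("Ab",399,236,.119),("own red",284,261,.270),("own blk~",285,363,.270),("ownL",246,300,.267),("ownR",326,300,.267),("rod+ L",140,122,.042),("rod+ R",400,126,.042)]: print(n,np.round(plane(W,u,v,z),4))
E
```

```text
Bb [0.5738 0.186  0.119 ]
Br [0.5723 0.1407 0.119 ]
Ar [0.6081 0.1825 0.119 ]
Ab [0.606 0.137 0.119]
own red [0.5224 0.1867 0.27  ]
own blk~ [0.5213 0.1495 0.27  ]
ownL [0.5093 0.172  0.267 ]
ownR [0.5355 0.171  0.267 ]
rod+ L [0.3935 0.2256 0.042 ]
rod+ R [0.6267 0.2133 0.042 ]
```

```bash
python3 -m jog '[{"x":0.0005,"y":0.001,"z":0.03,"ax":0,"ay":0,"az":0},{"x":0.0005,"y":0.001,"z":0.06,"ax":0,"ay":0,"az":0},{"x":0.0005,"y":0.001,"z":0.09,"ax":0,"ay":0,"az":0},{"x":0.0005,"y":0.001,"z":0.11,"ax":0,"ay":0,"az":0},{"x":0.0005,"y":0.001,"z":0.125,"ax":0,"ay":0,"az":0},{"x":0.0005,"y":0.001,"z":0.135,"ax":0,"ay":0,"az":0},{"x":0.0005,"y":0.001,"z":0.142,"ax":0,"ay":0,"az":0},{"x":0.0005,"y":0.001,"z":0.146,"ax":0,"ay":0,"az":0},{"x":0.0005,"y":0.001,"z":0.149,"ax":0,"ay":0,"az":0},{"x":0.0005,"y":0.001,"z":0.149,"ax":0,"ay":0,"az":0}]'
python3 -c "
from h import *
go(.522,.1645,.0774,-2.2)"
```

```text
t: 8.4
eef_pos: [0.5232, 0.165, 0.0814]
tool_rot: [0.0, 0.72, 0.694, 0.0]
contact_force: [-0.5, 0.0, -2.4]
gripper_width: 0.31
grasp_force: 41.1
xyz [-0.0005 -0.0012  0.0039] rot [ 0.0003 -0.0003  0.0005] n>= 0.08317134304469684 0.0043743749932758135
```

```bash
python3 -m jog '[{"x":0,"y":0,"z":0.001,"ax":0,"ay":0,"az":0},{"x":0,"y":0,"z":0.002,"ax":0,"ay":0,"az":0},{"x":0,"y":0,"z":0.003,"ax":0,"ay":0,"az":0},{"x":0,"y":0,"z":0.003,"ax":0,"ay":0,"az":0}]'
```

```text
t: 8.8
eef_pos: [0.523, 0.1649, 0.0782]
tool_rot: [-0.0, 0.72, 0.694, 0.0]
contact_force: [-1.2, -0.5, -2.7]
gripper_width: 0.31
grasp_force: 41.1
```

```bash
python3 -m jog '[{"x":0,"y":0,"z":0.001,"ax":0,"ay":0,"az":0},{"x":0,"y":0,"z":0.001,"ax":0,"ay":0,"az":0}]'
```

```text
t: 9.0
eef_pos: [0.5232, 0.165, 0.0775]
tool_rot: [-0.0, 0.72, 0.694, 0.0]
contact_force: [-0.5, 0.8, 1.4]
gripper_width: 0.314
grasp_force: 41.6
```

The cell touched down (vertical force −2.5 to +1.4 N). I'll release it with a narrow opening and lift straight up.

```bash
python3 -m jog '[{"x":0,"y":0,"z":0,"ax":0,"ay":0,"az":0},{"x":0,"y":0,"z":0,"ax":0,"ay":0,"az":0},{"x":0,"y":0,"z":0,"ax":0,"ay":0,"az":0},{"x":0,"y":0,"z":-0.01,"ax":0,"ay":0,"az":0},{"x":0,"y":0,"z":-0.03,"ax":0,"ay":0,"az":0},{"x":0,"y":0,"z":-0.06,"ax":0,"ay":0,"az":0},{"x":0,"y":0,"z":-0.1,"ax":0,"ay":0,"az":0},{"x":0,"y":0,"z":-0.14,"ax":0,"ay":0,"az":0},{"x":0,"y":0,"z":-0.14,"ax":0,"ay":0,"az":0}]' 0.43
python3 - <<'E'
from h import *
go(.451,-.0047,.20,85.8)
W=camera_params("wrist");im=read_camera("wrist")
cv2.imwrite("pics/w5.png",im[...,::-1])
E
```

```text
t: 9.9
eef_pos: [0.5265, 0.1656, 0.2233]
tool_rot: [0.001, 0.721, 0.693, 0.005]
contact_force: [1.2, 0.7, -0.3]
gripper_width: 0.431
grasp_force: 0.0
xyz [-0.1732 -0.069   0.0218] rot [ 0.0113  0.0028 -1.5362] n>= 3.754649242322148 10.241742951059985
```

View pics/w5.png

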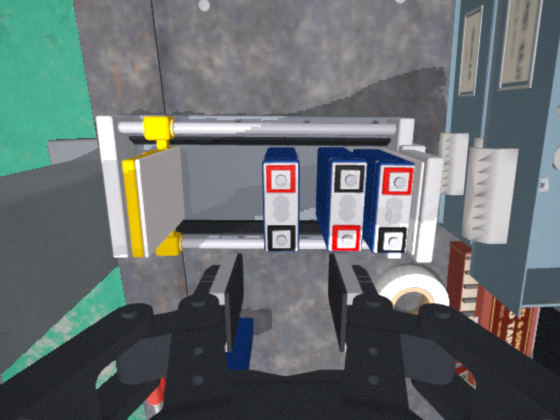

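Cell 3 stands upright at (281,208) with red on the +y side, and B and A are undisturbed. I'll measure and go to Q.

```bash
python3 - <<'E'
from h import *
W=camera_params("wrist")
for n,u,v,z in [("Bb",350,178,.119),("Br",347,238,.119),("3r",281,179,.119),("3b",281,238,.119),("platetop",147,200,.122)]: print(n,np.round(plane(W,u,v,z),4))
E
python3 -m jog '[{"x":-0.015,"y":-0.005,"z":0.02,"ax":0,"ay":0,"az":-0.15},{"x":-0.035,"y":-0.012,"z":0.02,"ax":0,"ay":0,"az":-0.3},{"x":-0.055,"y":-0.02,"z":0.02,"ax":0,"ay":0,"az":-0.45},{"x":-0.075,"y":-0.028,"z":0.02,"ax":0,"ay":0,"az":-0.6},{"x":-0.095,"y":-0.036,"z":0.02,"ax":0,"ay":0,"az":-0.75},{"x":-0.115,"y":-0.044,"z":0.02,"ax":0,"ay":0,"az":-0.9},{"x":-0.135,"y":-0.052,"z":0.02,"ax":0,"ay":0,"az":-1.05},{"x":-0.155,"y":-0.06,"z":0.02,"ax":0,"ay":0,"az":-1.2},{"x":-0.168,"y":-0.066,"z":0.02,"ax":0,"ay":0,"az":-1.35},{"x":-0.173,"y":-0.069,"z":0.02,"ax":0,"ay":0,"az":-1.5},{"x":-0.173,"y":-0.069,"z":0.02,"ax":0,"ay":0,"az":-1.536},{"x":-0.173,"y":-0.069,"z":0.02,"ax":0,"ay":0,"az":-1.536}]' 0.8
python3 - <<'E'
from h import *
W=camera_params("wrist");im=read_camera("wrist")
cv2.imwrite("pics/w6.png",im[...,::-1])
h=cv2.cvtColor(im,cv2.COLOR_RGB2HSV);m=cv2.inRange(h,(0,140,120),(8,255,255))|cv2.inRange(h,(172,140,120),(180,255,255))
n,l,s,c=cv2.connectedComponentsWithStats(m)
for i in range(1,n):
    if s[i,4]>150 and s[i,4]<1000: print(s[i],c[i],np.round(plane(W,*c[i],.103),4))
go(.451,-.0047,.06,85.8)
# top-view Q blob centre: white label
E
```

```text
Bb [0.5714 0.186  0.119 ]
Br [0.5696 0.1419 0.119 ]
3r [0.5236 0.1872 0.119 ]
3b [0.5218 0.1439 0.119 ]
platetop [0.4302 0.1767 0.122 ]
t: 11.15
eef_pos: [0.4467, -0.0058, 0.1966]
tool_rot: [-0.001, 0.037, 0.999, -0.0]
contact_force: [0.5, 0.2, 0.8]
gripper_width: 0.797
grasp_force: 0.0
[273 233  29  26 386] [286.89896373 244.33678756] [ 0.4703 -0.0068  0.103 ]
[ 84 393  22  27 275] [ 96.69454545 409.53454545] [ 0.6016 -0.1712  0.103 ]
xyz [-0.0041  0.0011  0.1367] rot [-0.0002 -0.0012 -0.0009] n>= 2.734962252501949 0.009905658390365835
```

```bash
python3 -m jog '[{"x":-0.003,"y":0.001,"z":0.04,"ax":0,"ay":0,"az":0},{"x":-0.003,"y":0.001,"z":0.08,"ax":0,"ay":0,"az":0},{"x":-0.003,"y":0.001,"z":0.11,"ax":0,"ay":0,"az":0},{"x":-0.003,"y":0.001,"z":0.13,"ax":0,"ay":0,"az":0},{"x":-0.003,"y":0.001,"z":0.136,"ax":0,"ay":0,"az":0},{"x":-0.003,"y":0.001,"z":0.136,"ax":0,"ay":0,"az":0}]'
python3 -m jog '[{"x":0,"y":0,"z":0,"ax":0,"ay":0,"az":0},{"x":0,"y":0,"z":0,"ax":0,"ay":0,"az":0},{"x":0,"y":0,"z":0,"ax":0,"ay":0,"az":0},{"x":0,"y":0,"z":0,"ax":0,"ay":0,"az":0},{"x":0,"y":0,"z":0,"ax":0,"ay":0,"az":0},{"x":0,"y":0,"z":0,"ax":0,"ay":0,"az":0},{"x":0,"y":0,"z":0,"ax":0,"ay":0,"az":0}]' 0.15 40
python3 -m jog '[{"x":0,"y":0,"z":-0.02,"ax":0,"ay":0,"az":0},{"x":0,"y":0,"z":-0.05,"ax":0,"ay":0,"az":0},{"x":0,"y":0,"z":-0.09,"ax":0,"ay":0,"az":0},{"x":0,"y":0,"z":-0.13,"ax":0,"ay":0,"az":0},{"x":0,"y":0,"z":-0.17,"ax":0,"ay":0,"az":0},{"x":0,"y":0,"z":-0.17,"ax":0,"ay":0,"az":0}]'
python3 -c "
from h import *
go(.472,.167,.23,-2.2)"
```

```text
t: 11.8
eef_pos: [0.4501, -0.0046, 0.0606]
tool_rot: [-0.001, 0.037, 0.999, -0.0]
contact_force: [0.0, -1.3, 0.3]
gripper_width: 0.802
grasp_force: 0.0
t: 12.5
eef_pos: [0.4514, -0.0046, 0.0622]
tool_rot: [0.001, 0.037, 0.999, 0.0]
contact_force: [-1.2, -0.8, 6.6]
gripper_width: 0.311
grasp_force: 39.7
t: 13.1
eef_pos: [0.4537, -0.0044, 0.2363]
tool_rot: [0.005, 0.037, 0.999, 0.001]
contact_force: [0.4, 0.6, -3.6]
gripper_width: 0.312
grasp_force: 40.3
xyz [-0.0057  0.1723  0.0069] rot [0.0101 0.0052 1.5359] n>= 3.45026376408887 10.239895065982846
```

```bash
python3 -m jog '[{"x":0,"y":0.015,"z":0.005,"ax":0,"ay":0,"az":0.15},{"x":-0.001,"y":0.03,"z":0.005,"ax":0,"ay":0,"az":0.3},{"x":-0.001,"y":0.05,"z":0.005,"ax":0,"ay":0,"az":0.45},{"x":-0.001,"y":0.07,"z":0.005,"ax":0,"ay":0,"az":0.6},{"x":-0.001,"y":0.09,"z":0.005,"ax":0,"ay":0,"az":0.75},{"x":-0.002,"y":0.11,"z":0.005,"ax":0,"ay":0,"az":0.9},{"x":-0.002,"y":0.13,"z":0.005,"ax":0,"ay":0,"az":1.05},{"x":-0.002,"y":0.15,"z":0.005,"ax":0,"ay":0,"az":1.2},{"x":-0.003,"y":0.165,"z":0.005,"ax":0,"ay":0,"az":1.35},{"x":-0.003,"y":0.172,"z":0.005,"ax":0,"ay":0,"az":1.5},{"x":-0.003,"y":0.172,"z":0.005,"ax":0,"ay":0,"az":1.536},{"x":-0.003,"y":0.172,"z":0.005,"ax":0,"ay":0,"az":1.536}]'
python3 -m jog '[{"x":0,"y":0,"z":0,"ax":0,"ay":0,"az":0},{"x":0,"y":0,"z":0,"ax":0,"ay":0,"az":0}]'
python3 - <<'E'
from h import *
go(.4695,.167,.08,-2.2)
W=camera_params("wrist");im=read_camera("wrist")
cv2.imwrite("pics/w7.png",im[...,::-1])
h=cv2.cvtColor(im,cv2.COLOR_RGB2HSV)
m=cv2.inRange(h,(0,140,120),(8,255,255))|cv2.inRange(h,(172,140,120),(180,255,255))
n,l,s,c=cv2.connectedComponentsWithStats(m)
z0=get_obs()["eef_pos"][2]-.0622+.103
for i in range(1,n):
    if s[i,4]>150: print(s[i],c[i],np.round(plane(W,*c[i],.119),4),np.round(plane(W,*(s[i,:2]+s[i,2:4]/2-.5),z0),4))
E
```

```text
t: 14.3
eef_pos: [0.4652, 0.1667, 0.2251]
tool_rot: [-0.0, 0.72, 0.694, -0.001]
contact_force: [-0.6, 0.1, -2.9]
gripper_width: 0.312
grasp_force: 40.0
t: 14.5
eef_pos: [0.4658, 0.1663, 0.2258]
tool_rot: [-0.0, 0.72, 0.694, -0.0]
contact_force: [0.4, -0.4, -3.2]
gripper_width: 0.31
grasp_force: 40.0
xyz [0.0008 0.0037 0.1458] rot [-0.0006  0.0003  0.0009] n>= 2.917344982298347 0.007180636222257764
[353 162  30  27 386] [366.51036269 174.46373057] [0.524  0.1877 0.119 ] [0.4916 0.215  0.2667]
[468 164  33  27 402] [482.21144279 176.65422886] [0.6057 0.1831 0.119 ] [0.5251 0.2132 0.2667]
[414 221  31  26 354] [427.47740113 233.05932203] [0.57   0.1423 0.119 ] [0.5105 0.1965 0.2667]
[543 273  17  70 389] [551.44730077 306.96915167] [0.6712 0.0771 0.119 ] [0.5511 0.1699 0.2667]
[255 350  61  23 968] [285.07128099 358.10227273] [0.4609 0.038  0.119 ] [0.4655 0.153  0.2667]
```

```bash
python3 -m jog '[{"x":-0.001,"y":0.0035,"z":0.03,"ax":0,"ay":0,"az":0},{"x":-0.001,"y":0.0035,"z":0.06,"ax":0,"ay":0,"az":0},{"x":-0.001,"y":0.0035,"z":0.085,"ax":0,"ay":0,"az":0},{"x":-0.001,"y":0.0035,"z":0.105,"ax":0,"ay":0,"az":0},{"x":-0.001,"y":0.0035,"z":0.12,"ax":0,"ay":0,"az":0},{"x":-0.001,"y":0.0035,"z":0.13,"ax":0,"ay":0,"az":0},{"x":-0.001,"y":0.0035,"z":0.136,"ax":0,"ay":0,"az":0},{"x":-0.001,"y":0.0035,"z":0.14,"ax":0,"ay":0,"az":0},{"x":-0.001,"y":0.0035,"z":0.143,"ax":0,"ay":0,"az":0},{"x":-0.001,"y":0.0035,"z":0.143,"ax":0,"ay":0,"az":0}]'
python3 -m jog '[{"x":0,"y":0,"z":0.0005,"ax":0,"ay":0,"az":0},{"x":0,"y":0,"z":0.0010,"ax":0,"ay":0,"az":0},{"x":0,"y":0,"z":0.0015,"ax":0,"ay":0,"az":0},{"x":0,"y":0,"z":0.0015,"ax":0,"ay":0,"az":0}]'
```

```text
t: 15.55
eef_pos: [0.4697, 0.1657, 0.0833]
tool_rot: [0.0, 0.72, 0.694, 0.0]
contact_force: [0.3, -0.4, -2.5]
gripper_width: 0.312
grasp_force: 40.1
t: 15.95
eef_pos: [0.4696, 0.1657, 0.0818]
tool_rot: [-0.0, 0.72, 0.694, 0.0]
contact_force: [-0.5, -0.2, -1.5]
gripper_width: 0.312
grasp_force: 40.1
```

```bash
python3 -m jog '[{"x":0,"y":0,"z":0.0005,"ax":0,"ay":0,"az":0},{"x":0,"y":0,"z":0.0010,"ax":0,"ay":0,"az":0},{"x":0,"y":0,"z":0.001,"ax":0,"ay":0,"az":0}]'
```

```text
t: 16.25
eef_pos: [0.4695, 0.1656, 0.0806]
tool_rot: [-0.0, 0.72, 0.694, -0.0]
contact_force: [0.3, 0.2, -3.4]
gripper_width: 0.318
grasp_force: 40.1
```

```bash
python3 -m jog '[{"x":0,"y":0,"z":0.0005,"ax":0,"ay":0,"az":0},{"x":0,"y":0,"z":0.0010,"ax":0,"ay":0,"az":0},{"x":0,"y":0,"z":0.0015,"ax":0,"ay":0,"az":0},{"x":0,"y":0,"z":0.002,"ax":0,"ay":0,"az":0},{"x":0,"y":0,"z":0.002,"ax":0,"ay":0,"az":0}]'; python3 -m jog '[{"x":0,"y":0,"z":0.0005,"ax":0,"ay":0,"az":0},{"x":0,"y":0,"z":0.0008,"ax":0,"ay":0,"az":0},{"x":0,"y":0,"z":0.0008,"ax":0,"ay":0,"az":0}]'
```

```text
t: 16.75
eef_pos: [0.4695, 0.1656, 0.0786]
tool_rot: [-0.0, 0.72, 0.694, -0.0]
contact_force: [-0.0, 0.1, -3.8]
gripper_width: 0.313
grasp_force: 40.1
t: 17.05
eef_pos: [0.4696, 0.1657, 0.0783]
tool_rot: [-0.0, 0.72, 0.694, 0.0]
contact_force: [-2.0, -0.2, 5.1]
gripper_width: 0.312
grasp_force: 41.0
```

Cell 4 touched down (+5 N). I'll release it narrowly, lift, and set up behind the sliding plate.

```bash
python3 -m jog '[{"x":0,"y":0,"z":0,"ax":0,"ay":0,"az":0},{"x":0,"y":0,"z":0,"ax":0,"ay":0,"az":0},{"x":0,"y":0,"z":0,"ax":0,"ay":0,"az":0},{"x":0,"y":0,"z":-0.01,"ax":0,"ay":0,"az":0},{"x":0,"y":0,"z":-0.03,"ax":0,"ay":0,"az":0},{"x":0,"y":0,"z":-0.06,"ax":0,"ay":0,"az":0},{"x":0,"y":0,"z":-0.1,"ax":0,"ay":0,"az":0},{"x":0,"y":0,"z":-0.14,"ax":0,"ay":0,"az":0},{"x":0,"y":0,"z":-0.14,"ax":0,"ay":0,"az":0},{"x":0,"y":0,"z":-0.14,"ax":0,"ay":0,"az":0}]' 0.41
python3 - <<'E'
from h import *
W=camera_params("wrist");im=read_camera("wrist")
cv2.imwrite("pics/w8.png",im[...,::-1])
h=cv2.cvtColor(im,cv2.COLOR_RGB2HSV)
m=cv2.inRange(h,(0,140,120),(8,255,255))|cv2.inRange(h,(172,140,120),(180,255,255))
n,l,s,c=cv2.connectedComponentsWithStats(m)
for i in range(1,n):
    if s[i,4]>150: print(s[i],c[i],np.round(plane(W,*c[i],.119),4))
go(.398,.1715,.21,88)
E
```

```text
t: 18.05
eef_pos: [0.4701, 0.1659, 0.2192]
tool_rot: [0.0, 0.72, 0.694, 0.001]
contact_force: [0.1, -0.2, -0.4]
gripper_width: 0.412
grasp_force: 0.0
[348 163  31  28 400] [361.7875 174.9575] [0.524  0.1884 0.119 ]
[466 165  34  28 418] [480.21052632 178.16507177] [0.6056 0.183  0.119 ]
[270 224  29  26 383] [283.23237598 235.5926893 ] [0.4683 0.1465 0.119 ]
[411 224  31  26 371] [424.75471698 235.04851752] [0.5701 0.1429 0.119 ]
[538 287  22  53 463] [547.91360691 312.39740821] [0.6687 0.0761 0.119 ]
xyz [ 0.0032 -0.0714  0.008 ] rot [ 4.0000e-04 -2.0000e-04 -1.5739e+00] n>= 1.4391003560060036 10.492418048869656
```

All four reds are seen: +y for cells A and 3, −y for B and 4. I'll turn, shut the gripper, and go behind the plate.

```bash
python3 -m jog '[{"x":0.003,"y":-0.01,"z":0,"ax":0,"ay":0,"az":-0.15},{"x":0.003,"y":-0.02,"z":0,"ax":0,"ay":0,"az":-0.3},{"x":0.003,"y":-0.03,"z":0,"ax":0,"ay":0,"az":-0.45},{"x":0.003,"y":-0.04,"z":0,"ax":0,"ay":0,"az":-0.6},{"x":0.003,"y":-0.05,"z":0,"ax":0,"ay":0,"az":-0.75},{"x":0.003,"y":-0.06,"z":0,"ax":0,"ay":0,"az":-0.9},{"x":0.003,"y":-0.07,"z":0,"ax":0,"ay":0,"az":-1.05},{"x":0.003,"y":-0.0714,"z":0,"ax":0,"ay":0,"az":-1.2},{"x":0.003,"y":-0.0714,"z":0,"ax":0,"ay":0,"az":-1.35},{"x":0.003,"y":-0.0714,"z":0,"ax":0,"ay":0,"az":-1.5},{"x":0.003,"y":-0.0714,"z":0,"ax":0,"ay":0,"az":-1.574},{"x":0.003,"y":-0.0714,"z":0,"ax":0,"ay":0,"az":-1.574}]' 0
python3 - <<'E'
from h import *
go(.398,.1715,.082,88)
W=camera_params("wrist");im=read_camera("wrist");cv2.imwrite("pics/w9.png",im[...,::-1])
T=camera_params("top");im=read_camera("top");cv2.imwrite("pics/t9.png",im[...,::-1])
print(camera_params("wrist"))
E
```

```text
t: 19.3
eef_pos: [0.3975, 0.1707, 0.2166]
tool_rot: [-0.001, 0.017, 1.0, -0.001]
contact_force: [1.1, -0.5, -0.0]
gripper_width: -0.002
grasp_force: 0.0
xyz [-0.0008  0.001   0.1346] rot [-0.0017 -0.0024  0.0005] n>= 2.692985361685516 0.019801628526608335
{'K': array([[357.75563971,   0.        , 285.37154686],
       [  0.        , 357.75563971, 209.35967023],
       [  0.        ,   0.        ,   1.        ]]), 'origin': array([0.33027398, 0.17332098, 0.35971595]), 'attitude': array([ 0.71363986, -0.09764535, -0.0929848 ,  0.68741353])}
```

```bash
python3 -m jog '[{"x":0.004,"y":0.001,"z":0.03,"ax":0,"ay":0,"az":0},{"x":0.004,"y":0.001,"z":0.06,"ax":0,"ay":0,"az":0},{"x":0.004,"y":0.001,"z":0.08,"ax":0,"ay":0,"az":0},{"x":0.004,"y":0.001,"z":0.09,"ax":0,"ay":0,"az":0},{"x":0.004,"y":0.001,"z":0.098,"ax":0,"ay":0,"az":0}]'
python3 -m jog '[{"x":0,"y":0,"z":0.008,"ax":0,"ay":0,"az":0},{"x":0,"y":0,"z":0.014,"ax":0,"ay":0,"az":0},{"x":0,"y":0,"z":0.014,"ax":0,"ay":0,"az":0}]'
python3 -m jog '[{"x":0,"y":0,"z":0.008,"ax":0,"ay":0,"az":0},{"x":0,"y":0,"z":0.016,"ax":0,"ay":0,"az":0},{"x":0,"y":0,"z":0.021,"ax":0,"ay":0,"az":0},{"x":0,"y":0,"z":0.021,"ax":0,"ay":0,"az":0}]'
python3 - <<'E'
from h import *
go(.488,.1675,.083,88)
E
```

```text
t: 19.9
eef_pos: [0.3942, 0.1723, 0.1192]
tool_rot: [-0.0, 0.018, 1.0, -0.0]
contact_force: [-0.3, 1.0, 0.8]
gripper_width: 0.001
grasp_force: 0.0
t: 20.2
eef_pos: [0.3942, 0.1724, 0.1056]
tool_rot: [-0.0, 0.018, 1.0, -0.0]
contact_force: [0.4, -0.4, 0.1]
gripper_width: -0.003
grasp_force: 0.0
t: 20.6
eef_pos: [0.3938, 0.1721, 0.0841]
tool_rot: [-0.001, 0.017, 1.0, -0.0]
contact_force: [0.3, 0.1, 0.1]
gripper_width: 0.004
grasp_force: 0.0
xyz [-0.0943 -0.0014  0.001 ] rot [-0.0009 -0.0013  0.0001] n>= 1.8860081223849259 0.010797774236238967
```

```bash
python3 -m jog '[{"x":-0.004,"y":0,"z":0,"ax":0,"ay":0,"az":0},{"x":-0.008,"y":0,"z":0,"ax":0,"ay":0,"az":0},{"x":-0.012,"y":0,"z":0,"ax":0,"ay":0,"az":0},{"x":-0.016,"y":0,"z":0,"ax":0,"ay":0,"az":0},{"x":-0.02,"y":0,"z":0,"ax":0,"ay":0,"az":0},{"x":-0.024,"y":0,"z":0,"ax":0,"ay":0,"az":0},{"x":-0.028,"y":0,"z":0,"ax":0,"ay":0,"az":0},{"x":-0.032,"y":0,"z":0,"ax":0,"ay":0,"az":0},{"x":-0.036,"y":0,"z":0,"ax":0,"ay":0,"az":0},{"x":-0.04,"y":0,"z":0,"ax":0,"ay":0,"az":0}]'
python3 -m jog '[{"x":-0.003,"y":0,"z":0,"ax":0,"ay":0,"az":0},{"x":-0.006,"y":0,"z":0,"ax":0,"ay":0,"az":0},{"x":-0.009,"y":0,"z":0,"ax":0,"ay":0,"az":0},{"x":-0.012,"y":0,"z":0,"ax":0,"ay":0,"az":0},{"x":-0.015,"y":0,"z":0,"ax":0,"ay":0,"az":0},{"x":-0.018,"y":0,"z":0,"ax":0,"ay":0,"az":0},{"x":-0.021,"y":0,"z":0,"ax":0,"ay":0,"az":0},{"x":-0.024,"y":0,"z":0,"ax":0,"ay":0,"az":0},{"x":-0.027,"y":0,"z":0,"ax":0,"ay":0,"az":0},{"x":-0.03,"y":0,"z":0,"ax":0,"ay":0,"az":0}]'
python3 - <<'E'
from h import *
T=camera_params("top");b=read_camera("top");cv2.imwrite("pics/t10.png",b[...,::-1]);S=camera_params("side");b=read_camera("side");cv2.imwrite("pics/s10.png",b[...,::-1])
go(.488,.1675,.083,88)
h=cv2.cvtColor(b,cv2.COLOR_RGB2HSV)
m=cv2.inRange(h,(0,140,120),(8,255,255))|cv2.inRange(h,(172,140,120),(180,255,255));m[:,:310]=0
n,l,s,c=cv2.connectedComponentsWithStats(m)
for i in range(1,n):
    if s[i,4]>15: print(s[i],c[i],np.round(plane(S,*c[i],.119),4))
E
```

```text
t: 21.6
eef_pos: [0.4337, 0.1708, 0.0847]
tool_rot: [-0.001, 0.017, 1.0, -0.0]
contact_force: [-6.9, -1.3, 5.9]
gripper_width: -0.0
grasp_force: 2.8
t: 22.6
eef_pos: [0.4623, 0.1695, 0.0845]
tool_rot: [-0.002, 0.017, 1.0, -0.001]
contact_force: [-8.7, -1.6, 7.1]
gripper_width: 0.001
grasp_force: 4.3
xyz [-0.0248 -0.0011  0.0015] rot [-0.0011 -0.0025  0.    ] n>= 0.4965109198436751 0.0180744267495308
[310 165  25  20 280] [321.01785714 175.34642857] [0.4485 0.0198 0.119 ]
[355 218  14  11  44] [361.34090909 224.18181818] [0.5079 0.1444 0.119 ]
[368 239  15  13  44] [374.95454545 246.34090909] [0.5367 0.1881 0.119 ]
[334 242  15  12  52] [341.44230769 248.15384615] [0.5744 0.1419 0.119 ]
[344 267  15  14  63] [351.11111111 274.28571429] [0.6107 0.1826 0.119 ]
```

The side view shows cells 4 and 3 closed up (27 mm spacing). I'll keep pushing and watch the force.

```bash
python3 -m jog '[{"x":-0.002,"y":0,"z":0,"ax":0,"ay":0,"az":0},{"x":-0.004,"y":0,"z":0,"ax":0,"ay":0,"az":0},{"x":-0.006,"y":0,"z":0,"ax":0,"ay":0,"az":0},{"x":-0.008,"y":0,"z":0,"ax":0,"ay":0,"az":0},{"x":-0.01,"y":0,"z":0,"ax":0,"ay":0,"az":0},{"x":-0.012,"y":0,"z":0,"ax":0,"ay":0,"az":0},{"x":-0.014,"y":0,"z":0,"ax":0,"ay":0,"az":0},{"x":-0.016,"y":0,"z":0,"ax":0,"ay":0,"az":0},{"x":-0.016,"y":0,"z":0,"ax":0,"ay":0,"az":0}]'
python3 -m jog '[{"x":-0.0015,"y":0,"z":0,"ax":0,"ay":0,"az":0},{"x":-0.003,"y":0,"z":0,"ax":0,"ay":0,"az":0},{"x":-0.004,"y":0,"z":0,"ax":0,"ay":0,"az":0},{"x":-0.004,"y":0,"z":0,"ax":0,"ay":0,"az":0}]'
```

```text
t: 23.6
eef_pos: [0.4789, 0.1688, 0.0845]
tool_rot: [-0.002, 0.017, 1.0, -0.001]
contact_force: [-7.0, -1.4, 4.9]
gripper_width: 0.003
grasp_force: 3.4
t: 24.0
eef_pos: [0.4814, 0.1687, 0.0843]
tool_rot: [-0.003, 0.017, 1.0, -0.001]
contact_force: [-11.9, -0.8, 9.0]
gripper_width: 0.002
grasp_force: 5.5
```

```bash
python3 -m jog '[{"x":-0.001,"y":0,"z":0,"ax":0,"ay":0,"az":0},{"x":-0.002,"y":0,"z":0,"ax":0,"ay":0,"az":0},{"x":-0.003,"y":0,"z":0,"ax":0,"ay":0,"az":0},{"x":-0.003,"y":0,"z":0,"ax":0,"ay":0,"az":0}]'; python3 -m jog '[{"x":-0.001,"y":0,"z":0,"ax":0,"ay":0,"az":0},{"x":-0.002,"y":0,"z":0,"ax":0,"ay":0,"az":0},{"x":-0.002,"y":0,"z":0,"ax":0,"ay":0,"az":0}]'
cat > red.py <<'E'
from h import *
S=camera_params("side");b=read_camera("side");cv2.imwrite("pics/s11.png",b[...,::-1])
h=cv2.cvtColor(b,cv2.COLOR_RGB2HSV)
m=cv2.inRange(h,(0,140,120),(8,255,255))|cv2.inRange(h,(172,140,120),(180,255,255));m[:,:310]=0
n,l,s,c=cv2.connectedComponentsWithStats(m)
for i in range(1,n):
    if s[i,4]>15: print(s[i],c[i],np.round(plane(S,*c[i],.119),4))
E
python3 red.py
```

```text
t: 24.4
eef_pos: [0.4843, 0.1685, 0.0843]
tool_rot: [-0.003, 0.017, 1.0, -0.001]
contact_force: [-10.9, -1.0, 7.6]
gripper_width: 0.0
grasp_force: 5.5
t: 24.7
eef_pos: [0.4859, 0.1685, 0.0843]
tool_rot: [-0.003, 0.017, 1.0, -0.001]
contact_force: [-13.1, -1.1, 9.8]
gripper_width: -0.002
grasp_force: 6.2
[310 165  25  20 280] [321.08571429 175.36071429] [0.4485 0.0199 0.119 ]
[349 225  14  13  46] [355.         231.95652174] [0.5299 0.1438 0.119 ]
[332 244  15  13  54] [338.62962963 250.96296296] [0.5824 0.141  0.119 ]
[361 247  15  13  53] [368.24528302 254.03773585] [0.5579 0.1864 0.119 ]
[344 267  15  14  61] [350.67213115 274.40983607] [0.6114 0.1822 0.119 ]
```

All four cells are about 27 mm apart. I'll push on until the force rises against the fixed plate.

```bash
python3 -m jog '[{"x":-0.001,"y":0,"z":0,"ax":0,"ay":0,"az":0},{"x":-0.0015,"y":0,"z":0,"ax":0,"ay":0,"az":0},{"x":-0.0015,"y":0,"z":0,"ax":0,"ay":0,"az":0}]'; python3 -m jog '[{"x":-0.001,"y":0,"z":0,"ax":0,"ay":0,"az":0},{"x":-0.0015,"y":0,"z":0,"ax":0,"ay":0,"az":0},{"x":-0.0015,"y":0,"z":0,"ax":0,"ay":0,"az":0}]'
```

```text
t: 25.05
eef_pos: [0.4869, 0.1684, 0.0842]
tool_rot: [-0.004, 0.017, 1.0, -0.001]
contact_force: [-12.8, -1.0, 10.8]
gripper_width: 0.003
grasp_force: 6.8
t: 25.35
eef_pos: [0.4885, 0.1684, 0.0842]
tool_rot: [-0.004, 0.017, 1.0, -0.001]
contact_force: [-13.3, -1.6, 11.2]
gripper_width: -0.004
grasp_force: 6.7
```

```bash
python3 -m jog '[{"x":-0.001,"y":0,"z":0,"ax":0,"ay":0,"az":0},{"x":-0.0015,"y":0,"z":0,"ax":0,"ay":0,"az":0},{"x":-0.0015,"y":0,"z":0,"ax":0,"ay":0,"az":0}]'; python3 -m jog '[{"x":-0.001,"y":0,"z":0,"ax":0,"ay":0,"az":0},{"x":-0.0015,"y":0,"z":0,"ax":0,"ay":0,"az":0},{"x":-0.0015,"y":0,"z":0,"ax":0,"ay":0,"az":0}]';python3 red.py
```

```text
t: 25.65
eef_pos: [0.4891, 0.1683, 0.0842]
tool_rot: [-0.005, 0.017, 1.0, -0.001]
contact_force: [-15.6, -0.6, 13.3]
gripper_width: -0.002
grasp_force: 8.1
t: 25.95
eef_pos: [0.4891, 0.1683, 0.0841]
tool_rot: [-0.006, 0.017, 1.0, -0.001]
contact_force: [-20.3, -1.5, 18.4]
gripper_width: -0.0
grasp_force: 10.4
[310 165  25  20 279] [321.04659498 175.33691756] [0.4484 0.0198 0.119 ]
[348 226  14  13  47] [354.04255319 232.93617021] [0.5328 0.1435 0.119 ]
[331 245  15  14  54] [337.98148148 252.46296296] [0.5857 0.1417 0.119 ]
[361 248  15  13  48] [367.39583333 255.60416667] [0.5616 0.1867 0.119 ]
[344 268  14  13  40] [350.85  274.275] [0.611  0.1823 0.119 ]
```

```bash
python3 -m jog '[{"x":-0.001,"y":0,"z":0,"ax":0,"ay":0,"az":0},{"x":-0.0015,"y":0,"z":0,"ax":0,"ay":0,"az":0},{"x":-0.0015,"y":0,"z":0,"ax":0,"ay":0,"az":0}]'; python3 -m jog '[{"x":0.002,"y":0,"z":0,"ax":0,"ay":0,"az":0},{"x":0.005,"y":0,"z":0,"ax":0,"ay":0,"az":0},{"x":0.01,"y":0,"z":0,"ax":0,"ay":0,"az":0},{"x":0.025,"y":0,"z":0,"ax":0,"ay":0,"az":0},{"x":0.025,"y":0,"z":-0.03,"ax":0,"ay":0,"az":0},{"x":0.025,"y":0,"z":-0.07,"ax":0,"ay":0,"az":0},{"x":0.025,"y":0,"z":-0.11,"ax":0,"ay":0,"az":0},{"x":0.025,"y":0,"z":-0.15,"ax":0,"ay":0,"az":0},{"x":0.025,"y":0,"z":-0.18,"ax":0,"ay":0,"az":0},{"x":0.025,"y":0,"z":-0.18,"ax":0,"ay":0,"az":0},{"x":0.025,"y":0,"z":-0.18,"ax":0,"ay":0,"az":0}]'
python3 red.py
python3 - <<'E'
from h import *
print(camera_params("wrist"))
w=read_camera("wrist");cv2.imwrite("pics/w12.png",w[...,::-1]);t=read_camera("top");s=cv2.imread("pics/s11.png")
f=lambda i:cv2.resize(i,(400,400),interpolation=cv2.INTER_CUBIC)
cv2.imwrite("pics/fin.png",np.vstack([np.hstack([cv2.resize(s[185:315,305:445],(400,371),interpolation=cv2.INTER_CUBIC),cv2.resize(t[165:285,170:250][...,::-1],(247,371),interpolation=cv2.INTER_CUBIC)]),cv2.resize(w[150:400,170:470][...,::-1],(647,229))[:229]]))
E
```

```text
t: 26.3
eef_pos: [0.4891, 0.1683, 0.0839]
tool_rot: [-0.008, 0.017, 1.0, -0.002]
contact_force: [-24.5, -0.8, 20.8]
gripper_width: -0.001
grasp_force: 12.3
t: 27.4
eef_pos: [0.4728, 0.1701, 0.2656]
tool_rot: [0.001, 0.017, 1.0, 0.001]
contact_force: [0.0, 0.6, 0.0]
gripper_width: -0.002
grasp_force: 0.0
[310 165  25  20 287] [320.99303136 175.47735192] [0.4488 0.0199 0.119 ]
[348 226  14  13  45] [354.04444444 232.84444444] [0.5326 0.1434 0.119 ]
[331 245  15  14  53] [337.90566038 252.37735849] [0.5856 0.1415 0.119 ]
[361 248  14  13  47] [367.23404255 255.65957447] [0.5619 0.1866 0.119 ]
[344 268   8   9  16] [346.75 271.75] [0.6107 0.1741 0.119 ]
[352 271   6  10  21] [354.76190476 275.76190476] [0.6097 0.1891 0.119 ]
{'K': array([[357.75563971,   0.        , 285.37154686],
       [  0.        , 357.75563971, 209.35967023],
       [  0.        ,   0.        ,   1.        ]]), 'origin': array([0.40418315, 0.17183401, 0.40702892]), 'attitude': array([ 0.71281945, -0.09782353, -0.09436994,  0.68805037])}
```

View pics/fin.png

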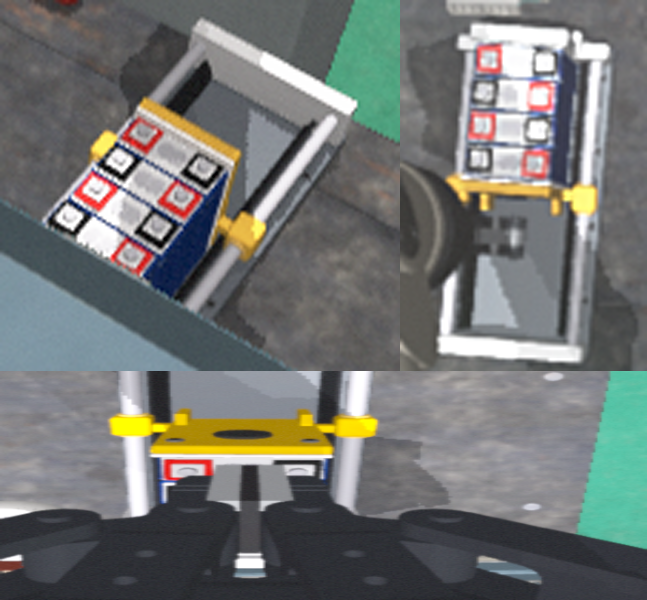

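The final picture shows four cells upright and tight against the fixed plate, with reds alternating and the yellow plate against the last cell. The arm is clear, so I'm handing in.

```bash
python3 -c "
from station import *
print(hand_in())"
```

```text
the job is handed in; nothing more can be done
None
```

I handed the job in after about 27 s of robot time: all four cells stand tight against the fixed plate with red terminals alternating, and the yellow plate is pushed up against the last cell; the hand-in gave no verdict.

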